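# Open the jiko's air gate and hold a firelighter over it with tongs

## Robot

A 7-joint arm with a two-finger parallel gripper is mounted at the origin on the work surface. World frame = base frame: x ahead of the robot, y to its left, z up, the work surface at z = 0. Lengths are in m, angles in rad, forces in N, time in s.
With the tool pointing down it reaches from about 0.35 to 0.9 m from the base axis. Payload 8.1 kg.
Tool frame: the origin (TCP) lies between the finger pads; the fingertips stand 11 mm ahead of it and the grasp point (between the pads) lies 8 mm behind it; z points along the fingers, y is the line along which they close (so a half turn about z gives the same grasp; the last joint's range is limited). The gripper opens to 92 mm and grips with 3 to 60 N. Pads are 19 mm wide; open, the fingers measure 130 mm over their backs; the gripper's body (75 mm by 190 mm) begins 47 mm behind the grasp point.
Start: joints at [1.139, 0.434, 0.025, 1.573, -0.012, 1.134, -0.075], TCP at [0.202, -0.592, 0.238] pointing down, gripper open.
Joint ranges: [-2.62, 2.62], [-0.44, 2.09], [-1.27, 1.32], [0.08, 2.57], [-1.32, 4.46], [0.12, 2], [-2.74, 2.74]. Speed limits (rad/s): [2.22, 2.22, 3.01, 3.01, 3.14, 3.14, 3.14].

## Interface

Orientations are given as a rotation vector (axis times angle).
In Python, from cell import observe, get_image, camera_params, sign_off gives the robot as it stands.
- The arm moves only by the shell command python3 -m pendant 'ROWS' [FORCE]. ROWS is JSON, one flat list of numbers, 7 for each row, row after row: the shift along the tool's x, y, z in m, then the turn, a rotation vector about the tool's x, y, z in rad, then the finger opening in m, from 0 to 0.0918. In form: [dx, dy, dz, rx, ry, rz, jaw, dx, dy, dz, rx, ry, rz, jaw, ...]. A call has 1 to 10 rows; each row shifts and turns the commanded pose from where the row before left it, along the tool's axes as they then stand; what a row does not reach is not made up. A row lasts 1/8 s, in which the tool goes at most 62.5 mm and 10.7 degrees, less where a joint would pass 70% of its speed; a pose out of reach is approached as far as the arm can. A call is refused whole if a number of a shift passes 0.0625 or a number of a turn 0.188, either way. A call with a gripper value outside its range is refused whole. The fingers move at their own pace and stop on an object; FORCE is the grip in N (left out, the last holds). Time passes only in rows, so rows that do not move let the fingers close. It gives the time, the measured TCP pose, the force, the opening and the grip force at its end, in the units of the state.
- observe(): the state, without advancing time (a new reading comes with each control period).
- get_image(name): name is "scene" or "top"; returns the picture (400x640x3 uint8, red, green, blue); there is no depth.
- camera_params(name): a dict with "intrinsics" (3x3 intrinsics, pixels), "eye" and "rotation" of the camera in the world. Camera axes: x right, y down, z forward; pixel columns grow to the right and rows downward; lengths in m; the calibration is good to about 2 mm. A picture is of the moment at which its call begins. camera_params takes no time and is no camera call.
- sign_off(): hands the job in; it is judged then, once.
The state is a dict: "clock": time; "joints": joint angles; "dq": joint speeds; "joint_efforts": joint torques, N m; "position": TCP position; "ee_rot": TCP orientation; "force": force on the tool from outside, world axes, zero at the start; "ft_torque": the same for the moment, N m; "width": opening from 0.0 (shut) to 1.0 (fully open); "gripper_force": force on a finger pad.
Only numpy, scipy, OpenCV 4.12 (cv2) and the standard library are available. Lean on these libraries where they do the work, as an engineer would, in place of code of your own. Each camera call takes 0.05 s, during which the arm holds its last target. There are 200 camera calls.

## Task

Get the jiko ready to be lit. First slide the air gate on the front of its air box fully open by its knob; then pick up the kitchen tongs, close their jaws on the firelighter (touch it only with the tongs, never with the gripper), lift it and hold it in the tongs just above the middle of the fire bowl, clear of the pot rests, so that I can put a match to it. Finish while still holding it there, the gate left fully open, and leave the plates, the fork and the salt shaker where they stand.

Things in the scene. Friction and masses are not known exactly. Their poses are not given: they have to be found in the camera images.
- jiko: Charcoal stove of bare sheet metal with a clay-lined bowl, hourglass-shaped, 241 mm across and 183 mm high at the rim, fixed. Origin: on the table under the bowl's centre; z up. On its own -x side an air box sticks out, 70 to 74 mm high, ending in a face plate (164 mm wide, 74 mm high) 186 mm from the origin. Wire handles on its +y and -y sides reach 146 mm out, 167 mm up.
- bowl_center (a point): Point on the jiko's axis, in the middle of the fire bowl's mouth, level with the tops of the three steel pot rests (201 mm above the table).
- gate_knob (a point): Centre of the upright wooden knob on the sheet-metal air gate; moves with the gate. The knob is 15 mm wide (along the track), 13 mm deep, 40 mm high, from 45 to 85 mm above the table, its middle 38 mm in front of the face plate, free all round. Axes as the jiko's.
- gate (a joint): Position of the air gate on its straight level track across the face plate: 0 shut, 0.072 m fully open (stop). Opening moves the gate and knob along the jiko's own -y axis. It rubs with about 1.5 N and stays where it is left.
- tongs_grip (a point): Steel kitchen tongs, 295 mm long, 120 g, lying on edge on the table, so that they open level. Point midway between the two black finger grips (80 mm long, 24 mm high like all the arms), 12 mm above the table as they lie; the balance point too. x points to the jaws, y to the left arm, z up. The grips measure 56 mm over their outsides when open, 34 mm with the firelighter held.
- tongs_jaws (a point): Point midway between the jaws, half-way up, where the item should lie: 124 mm ahead of tongs_grip; same axes. The jaws are plates 24 mm high, from 22 mm behind this point to 25 mm ahead, with small turned-in lips in front. Open they stand 89 mm apart (83 mm at the lips); each mm that the finger grips close brings them 2.1 mm closer; parallel at 42 mm.
- firelighter_center (a point): Centre of the firelighter: a short upright round stub of pressed brown sawdust, 42 mm across, 42 mm high, 35 g, standing on the table (this point is 21 mm above its foot). z is its own axis.
- firelighter: The same firelighter; origin at the centre of its foot.
- tongs: The same tongs with both arms; origin 12 mm below tongs_grip, axes the same.
- jaw_left: Left arm of the tongs with its jaw; origin at the hinge, 110 mm behind tongs_grip, at the arm's lower edge; x along the arm. A spring at the hinge pushes the arms open, with about 9 N on each finger grip when open and 12 N when closed on the firelighter. Its x axis is 0.10 rad off the tongs' x axis when open, 0 when the jaws are 42 mm apart. Both arms move equally.
- jaw_right: Right arm of the tongs with its jaw, the mirror image of the left one; origin at the hinge.
- plates: Bystander: stack of four melamine plates, 226 mm across, 37 mm high; origin under its centre.
- fork: Bystander: steel fork, 208 mm long, 25 mm wide, 4 mm thick, lying across the top of the stack of plates; origin at about the middle of its length.
- salt: Bystander: red plastic salt shaker, 48 mm across, 80 mm high; origin under its centre. To its right (-y), farther out, an aluminium pressure cooker 205 mm high stands fast, out of the way.
Things that resemble listed ones, but are neither listed nor needed, are in the scene too. Of the things that look like the firelighter, take the one that is farthest to the robot's right at the start.

How it is judged:
By the outcome, as a careful person would: the job done as asked, in the order asked, and still so for the second after the job is handed in, while the arm keeps its last pose, push and grip.
It also fails if it takes over 58 s, if anything falls off the work surface, if the arm or the gripper's body presses on something with over 40 N, if the wrist force passes 120 N, or if a joint passes its speed limit or range.

## Working session

There is one attempt and no reset: what is moved stays moved. The work goes in short steps, Python scripts to look and compute and a shell command to move; the robot and the scene stay as the last step left them, time stands still between calls to the robot, and variables do not carry over. Pictures are saved under pics/ and viewed, at most 10 in all, crops included, and the job is handed in when it is done.

```bash
mkdir -p pics; python3 - <<'E'
from cell import *
import cv2,json
for n in("scene","top"):
    cv2.imwrite(f"pics/{n}0.png",get_image(n)[:,:,::-1]); p=camera_params(n); print(n,p)
s=observe();print(s)
E
```

```text
scene {'intrinsics': array([[506.37798358,   0.        , 315.7509226 ],
       [  0.        , 506.37798358, 201.34799415],
       [  0.        ,   0.        ,   1.        ]]), 'eye': array([ 1.16453215, -0.75026527,  0.79605254]), 'rotation': array([-2.05090419, -0.71221469,  0.38363251])}
top {'intrinsics': array([[396.55290989,   0.        , 325.08344298],
       [  0.        , 396.55290989, 191.97986218],
       [  0.        ,   0.        ,   1.        ]]), 'eye': array([0.50196867, 0.03037204, 1.34939843]), 'rotation': array([-2.20517089,  2.19572294, -0.08383812])}
{'clock': 0.1, 'joints': array([ 1.13937529,  0.4351386 ,  0.0249954 ,  1.57400834, -0.01158597,
        1.13398281, -0.07511567]), 'dq': array([ 0.00062076, -0.00195673, -0.00272539, -0.00090041, -0.00079252,
        0.00010797,  0.0021525 ]), 'joint_efforts': array([ 4.03298327e-03, -6.69130969e+01,  9.88321714e-01, -3.15149367e+01,
       -6.05589570e-02,  3.74049169e-02,  9.50584081e-05]), 'position': array([ 0.20162328, -0.59112223,  0.23703196]), 'ee_rot': array([-3.09793031e+00, -5.13814250e-01,  5.85916182e-04]), 'force': array([0.43753435, 0.71063912, 0.72308986]), 'ft_torque': array([ 0.00279056, -0.03760926, -0.02448721]), 'gripper_force': 0.0, 'width': 1.0002800380168515}
```

View pics/scene0.png

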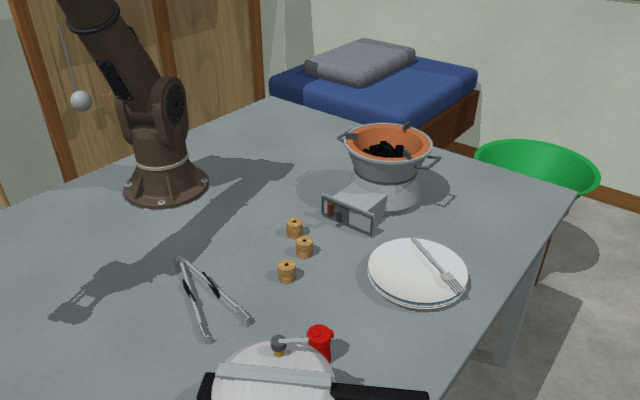

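View pics/top0.png

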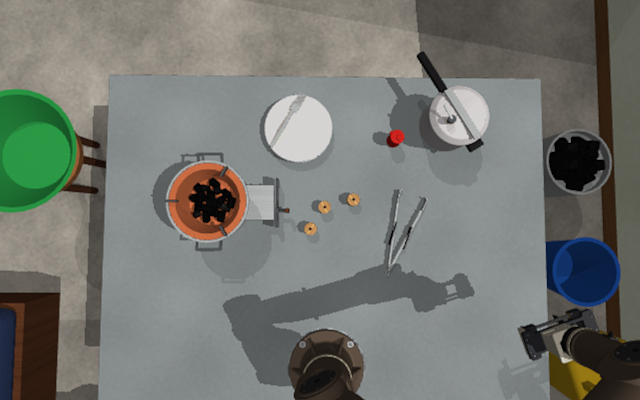

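The scene view shows the tongs at about (205,295), three stubs at (294,229), (304,247) and (287,271), the gate knob at about (330,208) and the plates at (417,270). In the top view the jiko bowl is at (207,201), the knob at (287,210) and the tongs hinge at (389,270) with jaws at about (412,195). The stubs there are at (310,229), (324,207) and (353,200).

Things that could be taken for the firelighter: those three stubs. The robot's right is right in the top image, so I choose (353,200), which is scene (287,271).

```bash
cat > h.py <<'E'
import numpy as np,cv2
from cell import *
from scipy.spatial.transform import Rotation as R
def ray(n,uv):
    p=camera_params(n);K=p["intrinsics"];Rm=R.from_rotvec(p["rotation"]).as_matrix()
    return np.array(p["eye"]),Rm@np.linalg.inv(K)@np.array([uv[0],uv[1],1.])
def onz(n,uv,z):
    e,d=ray(n,uv);return e+d*(z-e[2])/d[2]
def proj(n,P):
    p=camera_params(n);Rm=R.from_rotvec(p["rotation"]).as_matrix();q=p["intrinsics"]@(Rm.T@(np.array(P)-p["eye"]));return q[:2]/q[2]
def two(a,b):
    (e,d),(f,g)=ray("top",a),ray("scene",b);A=np.stack([d,-g],1);t=np.linalg.lstsq(A,f-e,rcond=None)[0]
    P,Q=e+d*t[0],f+g*t[1];return (P+Q)/2,np.linalg.norm(P-Q)
E
python3 - <<'E'
from h import *
t=cv2.imread("pics/top0.png");s=cv2.imread("pics/scene0.png")
def blobs(im,lo,hi,box,amin):
    x0,y0,x1,y1=box;m=cv2.inRange(cv2.cvtColor(im,cv2.COLOR_BGR2HSV),lo,hi)
    M=np.zeros_like(m);M[y0:y1,x0:x1]=m[y0:y1,x0:x1]
    n,l,st,c=cv2.connectedComponentsWithStats(M)
    return [(st[i].tolist(),c[i].round(1)) for i in range(1,n) if st[i][4]>=amin]
print("top stubs");
for b in blobs(t,(8,70,80),(28,255,255),(280,170,400,260),30): print(b,onz("top",b[1],.042).round(4))
print("scene stubs")
for b in blobs(s,(8,70,80),(28,255,255),(260,200,330,300),30): print(b)
print("bowl");
for b in blobs(t,(3,90,80),(20,255,255),(150,150,295,260),8): print(b,onz("top",b[1],.183).round(4),onz("top",b[1],.085).round(4))
print("knob scene",blobs(s,(3,80,20),(20,255,255),(315,190,350,230),8))
a=cv2.resize(t[150:290,230:440],None,fx=3.8,fy=3.8,interpolation=cv2.INTER_CUBIC)
cv2.imwrite("pics/c1.png",a)
b=cv2.resize(s[190:350,165:395],None,fx=3.4,fy=3.4,interpolation=cv2.INTER_CUBIC)
cv2.imwrite("pics/c2.png",b)
E
```

```text
top stubs
([347, 193, 13, 13, 132], array([352.9, 199.2])) [ 0.5549 -0.0849  0.042 ]
([318, 201, 13, 13, 128], array([324. , 206.7])) [0.5297 0.0105 0.042 ]
([304, 222, 13, 13, 128], array([309.9, 228.4])) [0.4583 0.0565 0.042 ]
scene stubs
([287, 218, 26, 41, 632], array([299.5, 238.2]))
([278, 259, 18, 25, 383], array([286.4, 271.3]))
bowl
([169, 163, 77, 77, 3247], array([204.9, 200.9])) [0.5422 0.3613 0.183 ] [0.5456 0.3892 0.085 ]
([210, 186, 3, 4, 9], array([211.1, 187.4])) [0.5819 0.3441 0.183 ] [0.5886 0.3705 0.085 ]
([215, 193, 7, 5, 20], array([218.2, 195. ])) [0.5597 0.3229 0.183 ] [0.5646 0.3475 0.085 ]
knob scene [([327, 202, 7, 15, 79], array([330.1, 208.9]))]
```

View pics/c1.png

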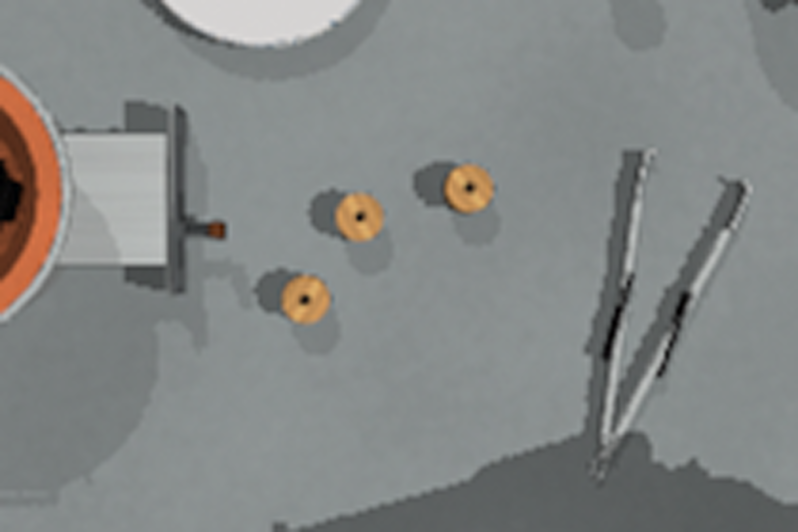

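View pics/c2.png

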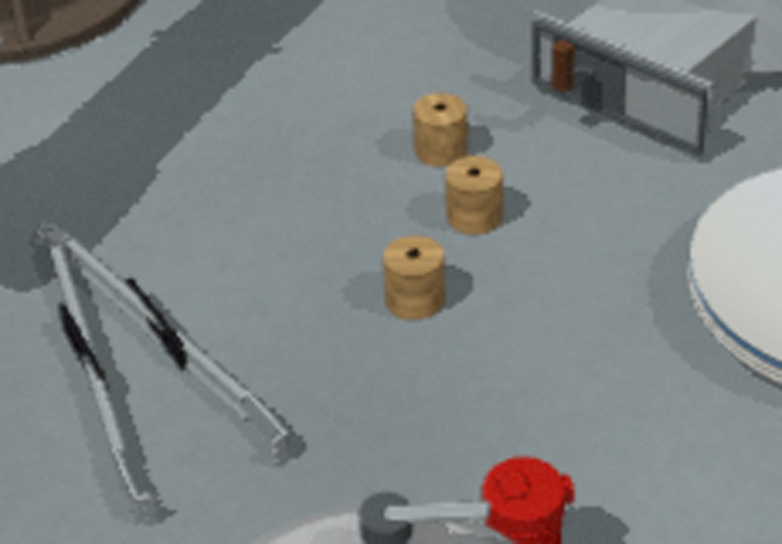

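The close crops show the chosen stub (c1 at (469,188), c2 at (414,277)) alone, rightmost and clearly round. The knob top is at c1 (218,230). The face plate's upper edge runs from (180,105) to (178,293). The tongs have their hinge at (598,475), lips at (650,155) and (745,185), and black grips at about (618,318) and (677,335).

```bash
python3 - <<'E'
from h import *
t=cv2.imread("pics/top0.png")
c=lambda x,y:((x+.5)/3.8-.5+230,(y+.5)/3.8-.5+150)
W=lambda x,y,z:onz("top",c(x,y),z)[:2]
a,b=W(180,105,.074),W(178,293,.074);print("plate",a,b,np.linalg.norm(a-b))
k=W(220,230,.085);print("knob",k)
s=cv2.imread("pics/scene0.png")
print("knob two-view",two(c(219,230),(329.8,204)))
hsv=cv2.cvtColor(t,cv2.COLOR_BGR2HSV);m=cv2.inRange(hsv,(3,90,60),(20,255,255));m[:,:150]=0;m[:,256:]=0
cn=max(cv2.findContours(m,0,1)[0],key=cv2.contourArea);(u,v),r=cv2.minEnclosingCircle(cn);e=cv2.fitEllipse(cv2.convexHull(cn))
bc=onz("top",(u,v),.180)[:2];print("bowl",u,v,r,e,bc,onz("top",e[0],.18))
m1=(a+b)/2;d=bc-m1;print("bowl-plate",d,np.linalg.norm(d),"yaw from d",np.arctan2(d[1],d[0]),"yaw plate",np.arctan2((a-b)[1],(a-b)[0])+np.pi/2)
H,L,Rr=W(600,468,.024),W(652,152,.024),W(747,183,.024);gl,gr=W(619,318,.024),W(677,333,.024)
J=(L+Rr)/2;G=(gl+gr)/2
print("hinge",H,"L",L,"R",Rr,np.linalg.norm(L-Rr),"len",np.linalg.norm(J-H));print("grips",gl,gr,np.linalg.norm(gl-gr),"G",G,"hinge-G",np.linalg.norm(G-H))
print("yaw",np.degrees(np.arctan2(*(J-H)[::-1])),np.degrees(np.arctan2(*(G-H)[::-1])))
# black grips masks
g=cv2.cvtColor(t,cv2.COLOR_BGR2GRAY);mm=(g<45).astype(np.uint8);mm[:,:385]=0;mm[:,425:]=0;mm[:215]=0;mm[255:]=0
n,l,st,cc=cv2.connectedComponentsWithStats(mm)
for i in range(1,n):
  if st[i][4]>4: print(st[i],cc[i],onz("top",cc[i],.024))
E
```

```text
plate [0.62319521 0.16281339] [0.46432539 0.1627756 ] 0.15886981567847813
knob [0.51731211 0.12712504]
knob two-view (array([0.51848438, 0.12918765, 0.08070563]), np.float64(0.002868707706003489))
bowl 206.80357360839844 200.9642791748047 39.071510314941406 ((206.87071228027344, 200.9900665283203), (76.36653900146484, 77.91583251953125), 58.89094161987305) [0.54216856 0.3566382 ] [0.54209372 0.35644059 0.18      ]
bowl-plate [-0.00159174  0.1938437 ] 0.19385023651400324 yaw from d 1.5790076084788882 yaw plate 1.571034210014635
hinge [ 0.3117397  -0.20147064] L [ 0.58850239 -0.24910608] R [ 0.56144082 -0.33323416] 0.08837342816599648 len 0.2780953666470866
grips [ 0.44221531 -0.21892053] [ 0.42924338 -0.26996504] 0.052666998816456784 G [ 0.43572934 -0.24444279] hinge-G 0.1312251384187696
yaw -18.817169970460455 -19.115219145825645
[407 227   4   9  16] [408.6875 230.625 ] [ 0.45132931 -0.2731641   0.024     ]
[389 231   5  14  23] [390.60869565 237.2173913 ] [ 0.42923597 -0.21242236  0.024     ]
```

```bash
cat >> h.py <<'E'
def to(x,y,z,yaw):
    s=observe();Rm=R.from_rotvec(s["ee_rot"])
    a=np.radians(yaw);T=R.from_matrix(np.array([[np.cos(a),np.sin(a),0],[np.sin(a),-np.cos(a),0],[0,0,-1]]))
    d=Rm.inv().apply(np.array([x,y,z])-s["position"]);r=(Rm.inv()*T).as_rotvec();d2=T.inv().apply(np.array([x,y,z])-s["position"])
    print("t",s["clock"],"pos",s["position"].round(4),"shift now",d.round(4),"| shift after turn",d2.round(4),"| turn",r.round(3),"F",s["force"].round(1),"w",round(s["width"]*.0918,4),"gf",round(s["gripper_force"],1))
E
python3 -m pendant '[0.042,-0.045,0,0,0,0,0.0918,0.042,-0.045,0,0,0,0,0.0918,0.042,-0.045,0,0,0,0,0.0918,0.042,-0.045,0,0,0,0,0.0918,0.042,-0.045,0,0,0,0,0.0918,0.042,-0.045,0,0,0,0,0.0918,0.042,-0.045,0,0,0,0,0.0918,0.042,-0.045,0,0,0,0,0.0918,0.042,-0.045,0,0,0,0,0.0918,0.042,-0.045,0,0,0,0,0.0918]' 15
python3 -c "from h import *;to(.518,.128,.15,90)"
```

```text
clock: 1.35
position: [0.4544, -0.0283, 0.2377]
ee_rot: [3.099, 0.513, 0.0]
force: [1.0, -0.5, -0.2]
width: 1.005
gripper_force: 0.0
t 1.35 pos [ 0.4544 -0.0283  0.2377] shift now [ 0.1106 -0.1275  0.0877] | shift after turn [0.1563 0.0636 0.0877] | turn [ 0.     0.    -1.242] F [ 1.  -0.5 -0.2] w 0.0922 gf 0.0
```

```bash
python3 -m pendant '[0,0,0,0,0,-0.155,0.0918,0,0,0,0,0,-0.155,0.0918,0,0,0,0,0,-0.155,0.0918,0,0,0,0,0,-0.155,0.0918,0,0,0,0,0,-0.155,0.0918,0,0,0,0,0,-0.155,0.0918,0,0,0,0,0,-0.155,0.0918,0,0,0,0,0,-0.157,0.0918]'
python3 -m pendant '[0.039,0.016,0.01,0,0,0,0.0918,0.039,0.016,0.01,0,0,0,0.0918,0.039,0.016,0.02,0,0,0,0.0918,0.039,0.016,0.02,0,0,0,0.0918,0,0,0,0,0,0,0.0918]'
python3 -c "
from h import *;to(.518,.128,.068,90)
for n in('top','scene'):cv2.imwrite(f'pics/{n}1.png',get_image(n)[:,:,::-1])
a=cv2.imread('pics/scene1.png')[80:260,230:450];b=cv2.imread('pics/top1.png')[110:290,150:370]
cv2.imwrite('pics/m1.png',np.hstack([cv2.resize(a,(400,327)),cv2.resize(b,(400,327))]))"
```

```text
clock: 2.35
position: [0.4537, -0.0301, 0.2375]
ee_rot: [-2.216, -2.227, 0.001]
force: [-0.1, -0.4, -0.4]
width: 0.998
gripper_force: 0.0
clock: 2.98
position: [0.5173, 0.1292, 0.1761]
ee_rot: [-2.214, -2.224, 0.001]
force: [-1.1, -0.5, 0.1]
width: 0.995
gripper_force: 0.0
t 2.975 pos [0.5173 0.1292 0.1761] shift now [-0.0014  0.001   0.1081] | shift after turn [-0.0012  0.0007  0.1081] | turn [-0.003 -0.002  0.005] F [-1.1 -0.5  0.1] w 0.0914 gf 0.0
```

View pics/m1.png

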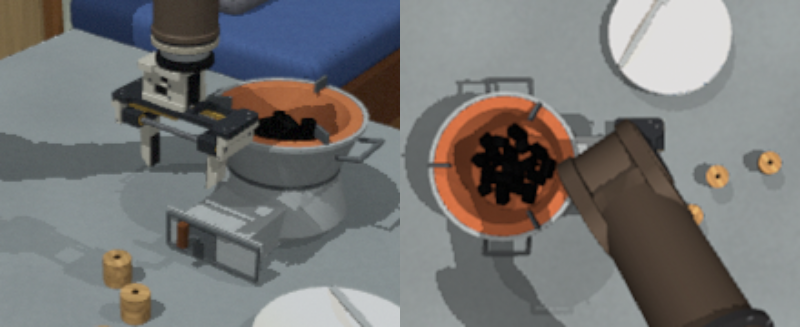

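The picture shows the open fingers straddling the knob (left half, knob at (183,235)), with the gripper clear of the bowl rim. I'll go down and close on the knob.

```bash
python3 -m pendant '[0,0,0.036,0,0,0,0.0918,0,0,0.036,0,0,0,0.0918,0,0,0.036,0,0,0,0.05,0,0,0,0,0,0,0.01,0,0,0,0,0,0,0.01,0,0,0,0,0,0,0.01,0,0,0,0,0,0,0.01]' 12
python3 -c "
from h import *;to(.518,.128,.068,90)"
```

```text
clock: 3.95
position: [0.5187, 0.126, 0.0709]
ee_rot: [2.221, 2.22, 0.002]
force: [-0.2, 0.1, 1.2]
width: 0.504
gripper_force: 0.0
t 3.95 pos [0.5187 0.126  0.0709] shift now [ 0.002  -0.0007  0.0029] | shift after turn [ 0.002  -0.0007  0.0029] | turn [ 0.002 -0.    -0.   ] F [-0.2  0.1  1.2] w 0.0463 gf 0.0
```

```bash
python3 -m pendant '[0,0,0,0,0,0,0.01,0,0,0,0,0,0,0.01,0,0,0,0,0,0,0.01,0,0,0,0,0,0,0.01,0,0,0,0,0,0,0.01,0,0,0,0,0,0,0.01]' 12
python3 -c "
from h import *;to(.518,.128,.068,90)"
```

```text
clock: 4.7
position: [0.5181, 0.126, 0.0697]
ee_rot: [2.222, 2.221, 0.0]
force: [0.3, -0.3, 1.1]
width: 0.162
gripper_force: 12.0
t 4.7 pos [0.5181 0.126  0.0697] shift now [ 0.002  -0.0001  0.0017] | shift after turn [ 0.002  -0.0001  0.0017] | turn [ 0. -0. -0.] F [ 0.3 -0.3  1.1] w 0.0149 gf 12.0
```

Gripped at 15 mm, which matches the knob. Now slide toward world +x (tool +y), the jiko's -y.

```bash
python3 -m pendant '[0,0.01,0,0,0,0,0.01,0,0.01,0,0,0,0,0.01,0,0.01,0,0,0,0,0.01,0,0.01,0,0,0,0,0.01,0,0.01,0,0,0,0,0.01,0,0.007,0,0,0,0,0.01,0,0,0,0,0,0,0.01]'
python3 -c "
from h import *;to(.590,.126,.068,90)"
```

```text
clock: 5.58
position: [0.5761, 0.1262, 0.0697]
ee_rot: [2.222, 2.221, 0.002]
force: [1.3, 1.7, -0.9]
width: 0.16
gripper_force: 12.0
t 5.575 pos [0.5761 0.1262 0.0697] shift now [-0.0002  0.0139  0.0018] | shift after turn [-0.0002  0.0139  0.0017] | turn [ 0.001 -0.001 -0.   ] F [ 1.3  1.7 -0.9] w 0.0147 gf 12.0
```

```bash
python3 -m pendant '[0,0.005,0,0,0,0,0.01,0,0,0,0,0,0,0.01]'; python3 -m pendant '[0,0.005,0,0,0,0,0.01,0,0,0,0,0,0,0.01]';python3 -m pendant '[0,0.005,0,0,0,0,0.01,0,0,0,0,0,0,0.01]'
```

```text
clock: 5.82
position: [0.5804, 0.1262, 0.0698]
ee_rot: [2.221, 2.221, 0.001]
force: [1.6, 2.2, -0.6]
width: 0.16
gripper_force: 12.0
clock: 6.08
position: [0.5812, 0.1261, 0.0694]
ee_rot: [-2.217, -2.22, 0.009]
force: [-14.4, 1.2, 11.7]
width: 0.161
gripper_force: 12.0
clock: 6.32
position: [0.5835, 0.126, 0.0689]
ee_rot: [-2.215, -2.219, 0.016]
force: [-23.1, 0.5, 19.0]
width: 0.211
gripper_force: 12.0
```

The stop was reached at x≈0.581 (63 mm of travel; the offset from the plate's middle is +37 mm, which fits 72 mm symmetric). Now release and rise.

```bash
python3 -m pendant '[0,-0.003,0,0,0,0,0.05,0,-0.005,0,0,0,0,0.05,0,0,0,0,0,0,0.05,0,0,0,0,0,0,0.05,0,0,-0.03,0,0,0,0.05,0,0,-0.05,0,0,0,0.0918,0,0,-0.05,0,0,0,0.0918,-0.05,0,-0.02,0,0,0,0.0918,-0.06,0,0,0,0,0,0.0918]'
python3 - <<'E'
from h import *
to(.433,-.243,.1,-19)
for n in('top','scene'):cv2.imwrite(f'pics/{n}2.png',get_image(n)[:,:,::-1])
s=cv2.imread('pics/scene2.png');t=cv2.imread('pics/top2.png')
m=cv2.inRange(cv2.cvtColor(s,cv2.COLOR_BGR2HSV),(3,80,20),(20,255,255));m[:190]=0;m[250:]=0;m[:,:315]=0;m[:,400:]=0
n,l,st,c=cv2.connectedComponentsWithStats(m);print([(st[i],c[i]) for i in range(1,n) if st[i][4]>8])
print("exp knob mid at .581:",proj("scene",(.581,.126,.065)),"start",proj("scene",(.518,.126,.065)))
a=s[120:260,290:430];b=t[150:290,370:440]
cv2.imwrite('pics/m2.png',np.hstack([cv2.resize(a,(500,500),interpolation=cv2.INTER_CUBIC),cv2.resize(b,(250,500),interpolation=cv2.INTER_CUBIC)]))
E
```

```text
clock: 7.45
position: [0.5835, 0.0163, 0.2222]
ee_rot: [2.216, 2.222, 0.006]
force: [1.3, -2.0, 0.7]
width: 0.934
gripper_force: 0.0
t 7.45 pos [0.5835 0.0163 0.2222] shift now [-0.259  -0.1518  0.1213] | shift after turn [-0.0579  0.2941  0.1222] | turn [ 0.003 -0.005  1.905] F [ 1.3 -2.   0.7] w 0.0857 gf 0.0
[(array([346, 210,   8,  16,  89], dtype=int32), array([349.61797753, 217.42696629]))]
exp knob mid at .581: [348.17452081 218.21572859] start [328.25050862 209.5638483 ]
```

View pics/m2.png

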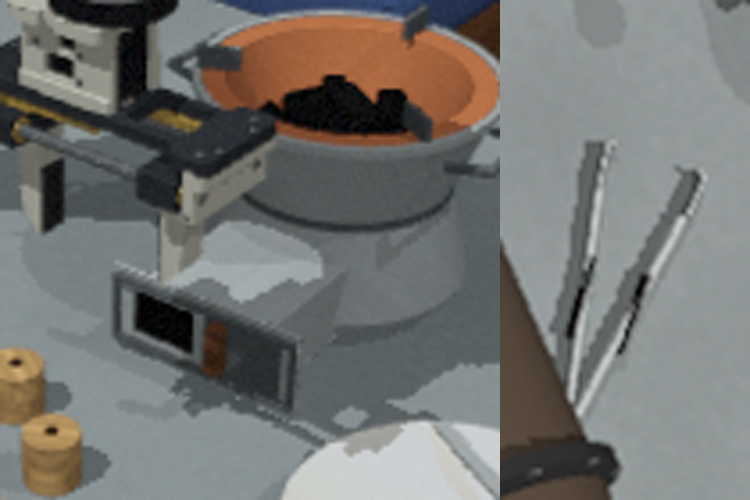

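The picture shows the gate moved to its open end: the black opening is at crop (165,320), the knob at (213,348), the same 20 px shift as predicted. The tongs are undisturbed. Now to the tongs.

```bash
python3 -m pendant '[-0.052,-0.03,0,0,0,0,0.0918,-0.052,-0.03,0,0,0,0,0.0918,-0.052,-0.03,0,0,0,0,0.0918,-0.052,-0.03,0,0,0,0,0.0918,-0.051,-0.03,0,0,0,0,0.0918]'
python3 -m pendant '[0,0,0,0,0,0.18,0.0918,0,0,0,0,0,0.18,0.0918,0,0,0,0,0,0.18,0.0918,0,0,0,0,0,0.18,0.0918,0,0,0,0,0,0.18,0.0918,0,0,0,0,0,0.18,0.0918,0,0,0,0,0,0.18,0.0918,0,0,0,0,0,0.18,0.0918,0,0,0,0,0,0.18,0.0918,0,0,0,0,0,0.18,0.0918]'
python3 -c "
from h import *;to(.4345,-.2435,.08,-18.8)"
```

```text
clock: 8.18
position: [0.431, -0.2448, 0.2199]
ee_rot: [2.222, 2.22, 0.0]
force: [0.9, -1.3, -0.4]
width: 1.001
gripper_force: 0.0
clock: 9.43
position: [0.4322, -0.2431, 0.2197]
ee_rot: [3.12, -0.369, 0.0]
force: [0.8, 0.5, 0.1]
width: 0.998
gripper_force: 0.0
t 9.425 pos [ 0.4322 -0.2431  0.2197] shift now [ 0.0024 -0.0002  0.1397] | shift after turn [ 0.0024 -0.0004  0.1397] | turn [ 0.    -0.     0.093] F [0.8 0.5 0.1] w 0.0917 gf 0.0
```

```bash
python3 -m pendant '[0.002,0,0.05,0,0,0.093,0.0918,0,0,0.05,0,0,0,0.0918,0,0,0.05,0,0,0,0.0918,0,0,0.03,0,0,0,0.0918,0,0,0.02,0,0,0,0.0918,0,0,0,0,0,0,0.0918,0,0,0,0,0,0,0.0918]'
python3 -c "
from h import *;to(.4345,-.2435,.015,-18.8)"
```

```text
clock: 10.3
position: [0.4345, -0.2437, 0.0204]
ee_rot: [3.101, -0.504, 0.001]
force: [-0.5, 0.6, -0.2]
width: 1.002
gripper_force: 0.0
t 10.3 pos [ 0.4345 -0.2437  0.0204] shift now [-0.0001 -0.0002  0.0054] | shift after turn [-0.0001 -0.0002  0.0054] | turn [ 0.    -0.001  0.006] F [-0.5  0.6 -0.2] w 0.092 gf 0.0
```

```bash
python3 -m pendant '[0,0,0.005,0,0,0,0.07,0,0,0,0,0,0,0.053,0,0,0,0,0,0,0.053,0,0,0,0,0,0,0.053,0,0,0,0,0,0,0.053,0,0,0,0,0,0,0.053,0,0,0,0,0,0,0.053,0,0,0,0,0,0,0.053]' 25
python3 -c "
from h import *;to(.4345,-.2435,.1,-18.8)"
```

```text
clock: 11.3
position: [0.4343, -0.2437, 0.0149]
ee_rot: [3.101, -0.504, 0.001]
force: [-0.1, -0.7, 4.0]
width: 0.576
gripper_force: 10.5
t 11.3 pos [ 0.4343 -0.2437  0.0149] shift now [ 0.0002 -0.0003 -0.0851] | shift after turn [ 0.0002 -0.0003 -0.0851] | turn [ 0.    -0.001  0.006] F [-0.1 -0.7  4. ] w 0.0529 gf 10.5
```

Held against the spring (53 mm, 10.5 N). Lift, move over toward the stub, and look.

```bash
python3 -m pendant '[0,0,-0.01,0,0,0,0.053,0,0,-0.02,0,0,0,0.053,0,0,-0.03,0,0,0,0.053,0,0,-0.03,0,0,0,0.053,0,0,0,0,0,-0.11,0.053,0,0,0,0,0,-0.11,0.053,0,0,0,0,0,-0.11,0.053,0,0,0,0,0,0,0.053]'
python3 -c "
from h import *;to(.431,-.085,.1,0)"
```

```text
clock: 12.3
position: [0.4335, -0.2433, 0.1049]
ee_rot: [-3.141, -0.011, 0.001]
force: [-1.2, 0.3, -1.3]
width: 0.579
gripper_force: 9.2
t 12.3 pos [ 0.4335 -0.2433  0.1049] shift now [-0.0014 -0.1583  0.005 ] | shift after turn [-0.0025 -0.1583  0.0049] | turn [-0.     0.001  0.007] F [-1.2  0.3 -1.3] w 0.0532 gf 9.2
```

```bash
python3 -m pendant '[0,-0.025,0,0,0,0.007,0.053,0,-0.045,0,0,0,0,0.053,0,-0.045,0,0,0,0,0.053,-0.002,-0.03,0,0,0,0,0.053,0,-0.013,0,0,0,0,0.053,0,0,0,0,0,0,0.053,0,0,0,0,0,0,0.053]'
python3 - <<'E'
from h import *
to(.431,-.085,.1,0)
for n in('top','scene'):cv2.imwrite(f'pics/{n}3.png',get_image(n)[:,:,::-1])
s=cv2.imread('pics/scene3.png');t=cv2.imread('pics/top3.png')
print("target top",proj("scene",(.555,-.085,.042)))
a=s[140:340,190:390];b=t[150:290,290:430]
cv2.imwrite('pics/m3.png',np.hstack([cv2.resize(a,(400,400),interpolation=cv2.INTER_CUBIC),cv2.resize(b,(400,400),interpolation=cv2.INTER_CUBIC)]))
E
```

```text
clock: 13.18
position: [0.4317, -0.0868, 0.1047]
ee_rot: [3.141, -0.002, -0.0]
force: [-0.1, -0.3, -1.2]
width: 0.58
gripper_force: 9.2
t 13.175 pos [ 0.4317 -0.0868  0.1047] shift now [-0.0007 -0.0018  0.0047] | shift after turn [-0.0007 -0.0018  0.0047] | turn [ 0.001  0.    -0.002] F [-0.1 -0.3 -1.2] w 0.0533 gf 9.2
target top [285.68575853 263.49681304]
```

View pics/m3.png

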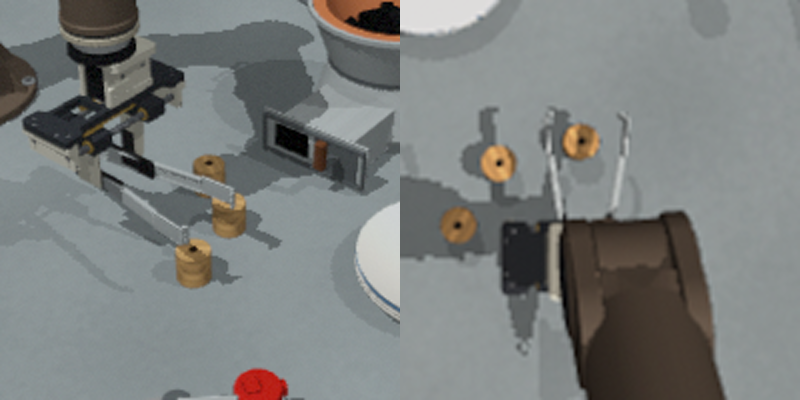

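The tongs hang level with both jaws astride the target stub; in the right half the lips are at (549,112) and (627,117) and the stub at (580,141). I'll check the alignment numerically.

```bash
python3 - <<'E'
from h import *
f=lambda x,y:onz("top",((x+.5)/2.857-.5+290,(y+.5)/2.857-.5+150),.114)[:2]
a,b=f(549,114),f(627,118);print(a,b,(a+b)/2,np.linalg.norm(a-b))
s=onz("top",(352.9,199.2),.042);print(s)
t=cv2.imread("pics/top3.png");m=cv2.inRange(cv2.cvtColor(t,cv2.COLOR_BGR2HSV),(8,70,80),(28,255,255));m[:,:344]=0;m[:,366:]=0;m[:185]=0;m[215:]=0
c=cv2.moments(m,True);c=(c["m10"]/c["m00"],c["m01"]/c["m00"]);print(c,onz("top",c,.042))
E
```

```text
[ 0.58405189 -0.48458657] [ 0.58006169 -0.57107527] [ 0.58205679 -0.52783092] 0.08658069734003665
[ 0.55486055 -0.08489119  0.042     ]
(352.776, 199.296) [ 0.55454135 -0.08448085  0.042     ]
```

```bash
python3 - <<'E'
from h import *
f=lambda x,y:onz("top",((x-399.5)/2.857-.5+290,(y+.5)/2.857-.5+150),.114)[:2]
a,b=f(549,114),f(627,118);print(a,b,(a+b)/2,np.linalg.norm(a-b))
E
```

```text
[ 0.5818799  -0.04390701] [ 0.57791292 -0.12938593] [ 0.57989641 -0.08664647] 0.08557092163787726
```

Jaw point (0.555,-0.087) against stub (0.5547,-0.0847): aligned within 2 mm. Lower and close.

```bash
python3 -m pendant '[0,-0.002,0.02,0,0,0,0.053,0,0,0.02,0,0,0,0.053,0,0,0.02,0,0,0,0.053,0,0,0.015,0,0,0,0.053,0,0,0.008,0,0,0,0.053,0,0,0,0,0,0,0.053,0,0,0,0,0,0,0.053]'
python3 -m pendant '[0,0,0,0,0,0,0.046,0,0,0,0,0,0,0.04,0,0,0,0,0,0,0.036,0,0,0,0,0,0,0.028,0,0,0,0,0,0,0.028,0,0,0,0,0,0,0.028,0,0,0,0,0,0,0.028,0,0,0,0,0,0,0.028]' 32
python3 -m pendant '[0,0,0,0,0,0,0.028,0,0,0,0,0,0,0.028]'
```

```text
clock: 14.15
position: [0.432, -0.0837, 0.0221]
ee_rot: [3.141, 0.0, 0.001]
force: [0.2, -0.1, -1.3]
width: 0.58
gripper_force: 9.2
clock: 15.15
position: [0.4317, -0.0835, 0.0217]
ee_rot: [3.142, 0.001, 0.0]
force: [1.0, 0.6, -0.3]
width: 0.373
gripper_force: 31.9
clock: 15.4
position: [0.4317, -0.0835, 0.0217]
ee_rot: [3.142, 0.001, 0.0]
force: [-0.2, -1.4, -0.5]
width: 0.373
gripper_force: 31.9
```

34 mm over the grips, so the stub is held. Lift, and refine the bowl centre.

```bash
python3 -m pendant '[0,0,-0.01,0,0,0,0.028,0,0,-0.025,0,0,0,0.028,0,0,-0.04,0,0,0,0.028,0,0,-0.045,0,0,0,0.028,0,0,-0.045,0,0,0,0.028,0,0,-0.045,0,0,0,0.028,0,0,-0.03,0,0,0,0.028,0,0,0,0,0,0,0.028]'
python3 - <<'E'
from h import *
for n in('top','scene'):cv2.imwrite(f'pics/{n}4.png',get_image(n)[:,:,::-1])
s=cv2.imread('pics/scene0.png');m=cv2.inRange(cv2.cvtColor(s,cv2.COLOR_BGR2HSV),(3,90,60),(20,255,255));m[:110]=0;m[185:]=0;m[:,:335]=0;m[:,445:]=0
cn=np.vstack([c for c in cv2.findContours(m,0,1)[0] if len(c)>8]);h=cv2.convexHull(cn)[:,0]
P=np.array([onz("scene",p,.18)[:2] for p in h]);(c,r)=cv2.minEnclosingCircle((P*1000).astype(np.float32));print("scene circle",c,r)
t=cv2.imread('pics/top0.png');m=cv2.inRange(cv2.cvtColor(t,cv2.COLOR_BGR2HSV),(3,90,60),(20,255,255));m[:,:150]=0;m[:,256:]=0
h=cv2.convexHull(max(cv2.findContours(m,0,1)[0],key=cv2.contourArea))[:,0]
P=np.array([onz("top",p,.18)[:2] for p in h]);print("top circle",cv2.minEnclosingCircle((P*1000).astype(np.float32)))
to(.4395,.282,.242,35)
a=cv2.imread('pics/scene4.png')[90:290,190:390];b=cv2.imread('pics/top4.png')[150:290,290:430]
cv2.imwrite('pics/m4.png',np.hstack([cv2.resize(a,(400,400),interpolation=cv2.INTER_CUBIC),cv2.resize(b,(400,400),interpolation=cv2.INTER_CUBIC)]))
E
```

```text
clock: 16.4
position: [0.4326, -0.0834, 0.2643]
ee_rot: [3.141, 0.001, 0.007]
force: [0.2, 0.6, -2.1]
width: 0.371
gripper_force: 31.9
scene circle (550.4420166015625, 447.04644775390625) 200.59796142578125
top circle ((542.4947509765625, 356.12994384765625), 113.465087890625)
t 16.5 pos [ 0.4311 -0.0834  0.2615] shift now [ 0.0087 -0.3654  0.0195] | shift after turn [ 0.2165 -0.2945  0.0195] | turn [ 0.    0.   -0.61] F [-0.3  0.6 -2.2] w 0.034 gf 31.9
```

View pics/m4.png

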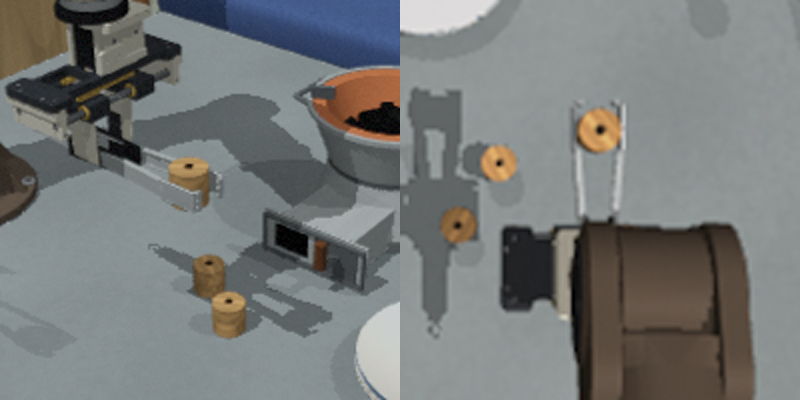

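The stub is firmly in the jaws (right half at (600,130)), level, and the others still stand. Now to the bowl.

```bash
python3 -m pendant '[0,0,0,0,0,-0.1,0.028,0,0,0,0,0,-0.17,0.028,0,0,0,0,0,-0.17,0.028,0,0,0,0,0,-0.12,0.028,0,0,0,0,0,-0.05,0.028,0,0,0,0,0,0,0.028]'
python3 -m pendant '[0.012,-0.016,0,0,0,0,0.028,0.024,-0.032,0,0,0,0,0.028,0.031,-0.042,0,0,0,0,0.028,0.031,-0.042,0,0,0,0,0.028,0.031,-0.042,0,0,0,0,0.028,0.031,-0.042,0,0,0,0,0.028,0.027,-0.038,0,0,0,0,0.028,0.018,-0.025,0,0,0,0,0.028,0.0115,-0.0155,0,0,0,0,0.028,0,0,0,0,0,0,0.028]'
python3 -c "
from h import *;to(.4395,.282,.242,35)"
```

```text
clock: 17.25
position: [0.4307, -0.0834, 0.2604]
ee_rot: [-2.995, -0.944, 0.004]
force: [0.3, 0.5, -1.5]
width: 0.372
gripper_force: 31.9
clock: 18.5
position: [0.4393, 0.2832, 0.2608]
ee_rot: [-2.995, -0.947, 0.003]
force: [-0.1, -0.6, -1.3]
width: 0.373
gripper_force: 31.9
t 18.5 pos [0.4393 0.2832 0.2608] shift now [-0.0005  0.0011  0.0188] | shift after turn [-0.0005  0.0011  0.0188] | turn [-0.001  0.001  0.001] F [-0.1 -0.6 -1.3] w 0.0343 gf 31.9
```

```bash
python3 -m pendant '[0,0.001,0.01,0,0,0,0.028,0,0,0.008,0,0,0,0.028,0,0,0,0,0,0,0.028,0,0,0,0,0,0,0.028,0,0,0,0,0,0,0.028,0,0,0,0,0,0,0.028]'
python3 - <<'E'
from h import *
to(.4395,.282,.242,35)
for n in('top','scene'):cv2.imwrite(f'pics/{n}5.png',get_image(n)[:,:,::-1])
s=cv2.imread('pics/scene5.png');t=cv2.imread('pics/top5.png')
a=s[80:260,290:470];b=t[130:290,140:300]
for im,n in((a,'scene'),(b,'top')):
    o=(290,80) if n=='scene' else (140,130)
    im=im  # predicted stub centre / bowl point
    print(n,"bowl_center",proj(n,(.542,.354,.201))-o,"stub top expected",proj(n,(.541,.353,.263))-o)
cv2.imwrite('pics/m5.png',np.hstack([cv2.resize(a,(400,400),interpolation=cv2.INTER_CUBIC),cv2.resize(b,(400,400),interpolation=cv2.INTER_CUBIC)]))
E
```

```text
clock: 19.25
position: [0.4408, 0.2812, 0.2439]
ee_rot: [-2.996, -0.944, -0.001]
force: [0.2, -0.5, -1.6]
width: 0.372
gripper_force: 31.9
t 19.25 pos [0.4408 0.2812 0.2439] shift now [-0.0006 -0.0014  0.0019] | shift after turn [-0.0006 -0.0014  0.0019] | turn [ 0. -0. -0.] F [ 0.2 -0.5 -1.6] w 0.0341 gf 31.9
scene bowl_center [96.68650027 54.37293437] stub top expected [98.00744638 33.07409983]
top bowl_center [65.68430606 70.76742237] stub top expected [59.61907228 70.31489431]
```

View pics/m5.png

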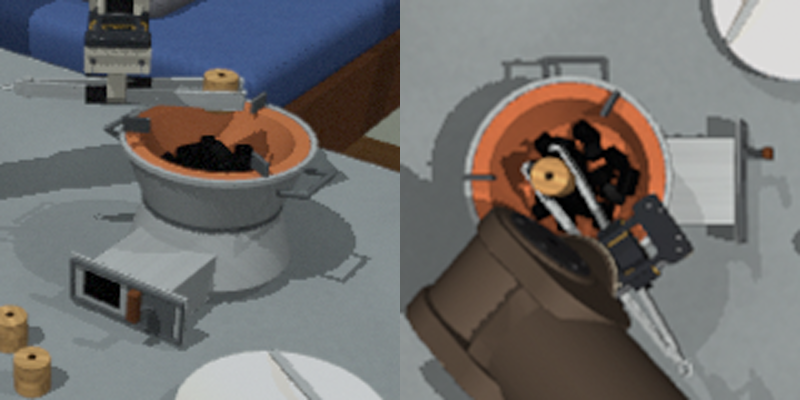

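The picture shows the stub level in the jaws, centred over the bowl: right half (551,175) against the rim centre at (568,175), which is just height parallax. The gate is still open and its black opening is at (100,287). The stub's foot is 21 mm above the rests, so I'll lower it 7 mm, let it settle and check.

```bash
python3 -m pendant '[0,0,0.004,0,0,0,0.028,0,0,0.003,0,0,0,0.028,0,0,0,0,0,0,0.028,0,0,0,0,0,0,0.028,0,0,0,0,0,0,0.028,0,0,0,0,0,0,0.028,0,0,0,0,0,0,0.028,0,0,0,0,0,0,0.028]'
python3 - <<'E'
from h import *
to(.4405,.282,.237,35)
t=get_image("top");m=cv2.inRange(cv2.cvtColor(t,cv2.COLOR_RGB2HSV),(12,70,110),(28,200,255));m[:,:190]=0;m[:,212]=0;m[:,213:]=0;m[:190]=0;m[210:]=0
c=cv2.moments(m,True);c=(c["m10"]/c["m00"],c["m01"]/c["m00"]);print(c,onz("top",c,.258))
E
```

```text
clock: 20.35
position: [0.4408, 0.2811, 0.2367]
ee_rot: [2.996, 0.944, 0.0]
force: [0.4, -0.1, -0.8]
width: 0.373
gripper_force: 31.9
t 20.35 pos [0.4408 0.2811 0.2367] shift now [ 0.0003 -0.0009 -0.0003] | shift after turn [ 0.0003 -0.0009 -0.0003] | turn [ 0. -0. -0.] F [ 0.4 -0.1 -0.8] w 0.0343 gf 31.9
(200.35978835978835, 200.16931216931218) [0.54158742 0.3524764  0.258     ]
```

The stub is at (0.542,0.352), over the bowl centre, steady and gripped.

```bash
python3 -c "
from cell import sign_off;print(sign_off())"
```

```text
the job is handed in; nothing more can be done
None
```

The job is handed in at about 20 s: the air gate is fully open, and the tongs hold the rightmost firelighter over the middle of the bowl, its foot about 14 mm above the pot rests; nothing touched the plates, fork or salt shaker, though I did not re-measure them at the end.

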